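# Bring the magnets up to the sample tubes

## Task

Get the magnetic stand ready to capture beads: with your fingertips, push the tube rack along the stand until it is fully home against the end stop, then slide the yellow magnet lever past its first detent all the way to the second stop. Do it by pushing: do not lift the rack or anything else, and leave the other things on the bench where they are.

Things in the scene. Friction and masses are not known exactly. Their poses are not given: they have to be found in the camera images.
- stand: Magnetic separation stand, fixed to the bench: grey base 130 (x) x 270 (y) mm, deck 20 mm above the bench. Origin: centre of its underside on the bench; x across, y along the row of tubes, z up. At its +y end a white housing with blue cover (x -66 to +66, y +65 to +136 mm, top at 75 mm), out of which the lever stands. A magnet bar, below 57 mm, lies along the -x side and moves with the lever.
- deck_mouth (a point): Middle of the rack's lane at the open -y end of the deck: stand x = +25, y = -135 mm, on the deck 20 mm above the bench. The lane runs along the stand's y between two aluminium guide strips (from y = -118 to +57 mm; the -x one 7 mm, the +x one 12 mm above the deck), with 1.5 mm play each side of the rack.
- end_stop (a point): Point on the inner wall of the white housing that stops the rack: stand x = +25, y = +65 mm, 45 mm above the bench. The rack is home when its end panel touches this wall.
- rack: Loose tube rack, 44 (x) x 170 (y) mm, 0.2 to 0.42 kg, 61 mm tall: orange floor and end panels, clear top, 7 capped amber tubes fixed in it. Origin: centre of its underside; axes as the stand's. Starts 30 to 65 mm short of home (home: origin at stand y = -20 mm), sticking out at the -y end; slides along the stand's +y with 1 to 4 N friction. Until it is home it blocks the magnet bar.
- rack_end (a point): Point on the outer face of the rack's orange end panel at the stand's -y end: middle of its width, 30 mm above the rack's underside (50 mm above the bench). The face is 44 mm wide, 54 mm tall and faces the stand's -y.
- lever (a joint): Magnet lever, m along the stand's +x, towards the tubes. 0 to 0.005: parked, as it starts (white bar mark). 0.025: first detent (one dot), it snaps in and stays. 0.044: second stop (two dots), hard end of travel, it snaps in and stays. Friction 1 N; about 5 N to leave the park, about 9 N to leave the first detent; only past about 0.038 is it drawn on to the second stop.
- paddle (a point): Centre of the lever's yellow paddle above the slot in the blue cover: 14 mm (stand's x) x 32 mm (stand's y) x 30 mm tall, centre 108 mm above the bench (93 to 123 mm), on a round 8 mm steel stem. Moves with the lever; at lever = 0 it lies at stand x = -24, y = +100 mm. Free on all sides above the cover.
- wash_bottle: Bystander, loose: small clear reagent bottle with white cap, 56 mm across, 115 mm tall, standing just beyond the stand; origin at the centre of its underside
- tip_box: Bystander, loose: blue box of white pipette tips, 122 x 84 mm, 68 mm tall; origin at the centre of its underside
- lidded_box: Bystander, loose: green box with a closed yellow lid, 122 x 84 mm, 67 mm tall; origin at the centre of its underside
- strip_rack: Bystander, loose: low red 96-hole rack, 125 x 85 mm, 26 mm tall; origin at the centre of its underside
- waste_cup: Bystander, loose: open white cup, 76 mm across the rim, 95 mm tall; origin at the centre of its underside
- pipette: Bystander, loose: grey pipette with blue hook and button lying on the bench on the robot's side of the stand, about 250 mm long along its y, 26 mm high; origin on the bench under its middle
Things that resemble listed ones, but are neither listed nor needed, are in the scene too. Of the things like the rack, leave any that is pink or purple; of the rest the smaller one is meant.

How it is judged:
On the way, in this order (a step that is already met when the one before it is completed fails the run):
1. the rack is home against the end stop (within 3.5 mm), the lever not yet past its first detent (y of rack in the frame of stand above -0.0235 m and z of rack in the frame of stand below 0.0235 m and value of joint lever below 0.03 m), for 0.2 s.
2. the lever is at its second stop with the rack home (y of rack in the frame of stand above -0.0235 m and z of rack in the frame of stand below 0.0235 m and value of joint lever above 0.0415 m), for 0.2 s.
At the end, for the whole second after the job is handed in: The rack lies flat and at rest on the stand's deck within 3.5 mm of the end stop and the lever is at its second stop (joint above 0.0415 of 0.044 m) (all of step 2 and linear speed of rack below 0.02 m/s and angle between rack's own z axis and vertical below 0.05 rad); the robot touches nothing.
It fails at once if the rack is lifted off the stand or tipped instead of being slid (z of rack in the frame of stand above 0.028 m or angle between rack's own z axis and vertical above 0.15 rad).
It fails at once if the lever is moved past its first detent before the rack is home (value of joint lever above 0.03 m and y of rack in the frame of stand below -0.026 m).
It fails at once if a bystander is moved more than 20 mm, lifted or tipped (distance of any of wash_bottle, tip_box, lidded_box, strip_rack, waste_cup, pipette from where it was at the start of the episode above 0.02 m or angle between any of wash_bottle, tip_box, lidded_box, strip_rack, waste_cup, pipette's own z axis and vertical above 0.3 rad).
It also fails if it takes over 38 s, if anything falls off the work surface, if the arm or the gripper's body presses on something with over 40 N, if the wrist force passes 120 N, or if a joint passes its speed limit or range.

## Robot

A 6-joint arm with a two-finger parallel gripper is mounted at the origin on the work surface. World frame = base frame: x ahead of the robot, y to its left, z up, the work surface at z = 0. Lengths are in m, angles in rad, forces in N, time in s.
With the tool pointing down it reaches from about 0.35 to 0.975 m from the base axis. Payload 4.9 kg.
Tool frame: the origin (TCP) lies at the very end of the fingers, on their centre line; the grasp point (between the pads) lies 19 mm behind it (manip.hold_point_z is the distance from the TCP to the grasp point, in m); z points along the fingers, x is the direction in which the jaws open and shut, and the axes are right-handed (so a half turn about z gives the same grasp; the last joint's range is limited). The gripper opens to 85 mm and grips with 20 to 120 N. Pads are 22 mm wide; open, the fingers measure 114 mm over their backs; the gripper's body (76 mm by 85 mm) begins 54 mm behind the grasp point. The pads swing forward as they close: fully open they stand 13 mm farther back than shut.
Start: joints at [-1.456, 0.053, 1.613, -0, 1.476, -0.119], TCP at [0.145, -0.608, 0.231] pointing down, gripper open.
Joint ranges: [-3.01, 3.01], [-1.01, 2.22], [0.06, 2.58], [-1.02, 4.17], [0.09, 2.62], [-3.14, 3.14]. Speed limits (rad/s): [2.57, 2.57, 3.14, 3.14, 3.14, 3.14].

## Interface

Orientations are given as a unit quaternion [w, x, y, z].
In Python, from plant import manip gives the robot as it stands.
- The arm moves only by the shell command python3 -m handwheel 'ROWS' [OPENING]. ROWS is JSON, a list of rows, each an object of numbers: "dx", "dy", "dz": the shift along the tool's x, y, z in m; "ax", "ay", "az": the turn, a rotation vector about the tool's x, y, z in rad. In form: [{"dx": .., "dy": .., "dz": .., "ax": .., "ay": .., "az": ..}, ...]. A call has 1 to 5 rows; each row is the pose to reach, as a shift and turn from the pose commanded when the call began, along the tool's axes at that moment; what a row does not reach only later rows make up. A row lasts 1/8 s, in which the tool goes at most 62.5 mm and 10.7 degrees, less where a joint would pass 70% of its speed; a pose out of reach is approached as far as the arm can. A call with a gripper value outside its range is refused whole. OPENING is the closure in counts, from 0 (fully open) to 255 (shut), set as the call begins (- or left out, the last holds). The fingers move at their own pace and stop on an object; the grip force is fixed at half the most. Time passes only in rows, so rows that repeat a pose let the fingers close. It gives the time, the measured TCP pose, the force and the opening at its end, in the units of the state.
- manip.state(): the state, without advancing time (a new reading comes with each control period).
- manip.grab_frame(name): name is "side" or "top"; returns a dict with "image" (384x512x3 uint8, blue, green, red), "z_map" (384x512 float32, m along the optical axis (not along the pixel's ray), 0 where there is no reading), "K" (3x3 intrinsics, pixels), "k1" (the pictures are not rectified: a ray, as slopes to the right and down, at radius r is drawn at 1 + k1 r^2 times it, then the intrinsics apply), "xyz" and "rotation" of the camera in the world. Camera axes: x right, y up, looking along -z (the intrinsics and any distortion apply to the point x, -y, -z); pixel columns grow to the right and rows downward; lengths in m; the calibration is good to about 2 mm. A picture is of the moment at which its call begins.
- manip.job_done(): hands the job in, once; it reports no verdict.
The state is a dict: "time": time; "joint_pos": joint angles; "joint_vel": joint speeds; "joint_efforts": joint torques, N m; "tool_pos": TCP position; "tool_rot": TCP orientation; "contact_force": force on the tool from outside, world axes, zero at the start; "ft_torque": the same for the moment, N m; "gripper_width": opening from 0.0 (shut) to 1.0 (fully open).
Only numpy, scipy, OpenCV 4.12 (cv2) and the standard library are available. Lean on these libraries where they do the work, as an engineer would, in place of code of your own. Each camera call takes 0.05 s, during which the arm holds its last target.

## Working session

There is one attempt and no reset: what is moved stays moved. The work goes in short steps, Python scripts to look and compute and a shell command to move; the robot and the scene stay as the last step left them, time stands still between calls to the robot, and variables do not carry over. Pictures are saved under pics/ and viewed, and the job is handed in when it is done.

```bash
mkdir -p pics; ls
python3 - <<'E'
from plant import manip
import cv2,numpy as np
s=manip.state();print(s['time'],s['tool_pos'],s['tool_rot'],s['contact_force'],s['gripper_width'])
for n in('side','top'):
    f=manip.grab_frame(n);cv2.imwrite(f'pics/{n}0.png',f['image']);np.savez(f'pics/{n}0.npz',**f)
    print(n,f['K'],f['k1'],f['xyz'],f['rotation'])
E
```

```text
pics
0.0 [ 0.14470173 -0.60736879  0.23005219] [-7.38197525e-04  7.84743412e-01 -6.19819886e-01 -7.35683809e-04] [-0.38879669  0.9787832   0.14250458] 1.002552712028263
side [[390.43312358   0.         263.29930938]
 [  0.         390.43312358 185.79473193]
 [  0.           0.           1.        ]] -0.11307188266634008 [-0.31084769  0.79394384  1.05003339] [-0.326108   -0.15253923  0.38693424  0.84892122]
top [[448.56720439   0.         253.18489029]
 [  0.         448.56720439 191.23554197]
 [  0.           0.           1.        ]] -0.11741289560294314 [ 0.29517196 -0.02054408  1.58464476] [ 0.71237235  0.03157904 -0.03573222 -0.7001797 ]
```

View pics/side0.png

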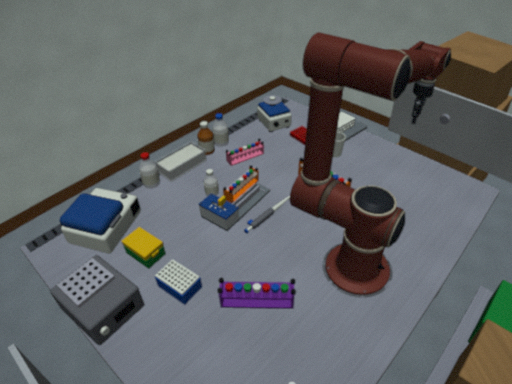

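View pics/top0.png

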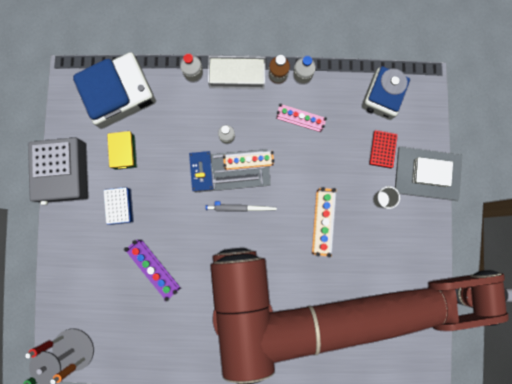

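Like the rack, in the top view: orange-ended at (248,160) on the stand; pink at (301,117); purple at (152,270); larger orange-ended one on the bench at (324,222). The rack I want is (248,160): it is neither pink nor purple, and it is the smaller of the two orange ones. I'll confirm that in a crop.

```bash
cat > h.py <<'E'
import numpy as np,cv2
from scipy.spatial.transform import Rotation as R
def load(n):return dict(np.load(f'pics/{n}.npz'))
def rot(f):
    q=f['rotation']; return R.from_quat([q[1],q[2],q[3],q[0]]).as_matrix()
def rays(f,uv):
    uv=np.asarray(uv,float).reshape(-1,2);K=f['K']
    d=(uv-[K[0,2],K[1,2]])/[K[0,0],K[1,1]]
    p=d.copy()
    for _ in range(20): p=d/(1+float(f['k1'])*(p**2).sum(1,keepdims=True))
    return np.c_[p[:,0],-p[:,1],-np.ones(len(p))]
def onplane(f,uv,z):
    r=rays(f,uv)@rot(f).T; t=(z-f['xyz'][2])/r[:,2]
    return f['xyz']+r*np.reshape(t,(-1,1))
def depthpts(f,uv):
    uv=np.asarray(uv).reshape(-1,2); z=f['z_map'][uv[:,1],uv[:,0]]
    return f['xyz']+(rays(f,uv)*z[:,None])@rot(f).T
def proj(f,P):
    c=(np.asarray(P,float).reshape(-1,3)-f['xyz'])@rot(f)
    p=np.c_[c[:,0],-c[:,1]]/(-c[:,2:]); p=p*(1+float(f['k1'])*(p**2).sum(1,keepdims=True))
    return p*f['K'][0,0]+[f['K'][0,2],f['K'][1,2]]
E
python3 - <<'E'
from h import *
t=load('top0');s=load('side0')
a=cv2.resize(t['image'][115:225,180:290],None,fx=7,fy=7,interpolation=cv2.INTER_CUBIC)[:600]
a=cv2.resize(t['image'][115:225,180:290],(600,600),interpolation=cv2.INTER_CUBIC)
cv2.imwrite('pics/c1.png',a)
cv2.imwrite('pics/c2.png',cv2.resize(s['image'][160:240,180:290],(792,576),interpolation=cv2.INTER_CUBIC))
E
```

```text
(no output)
```

View pics/c1.png

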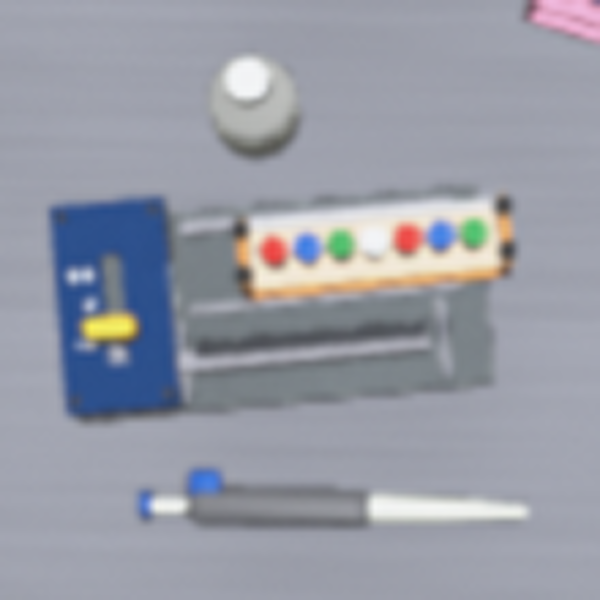

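View pics/c2.png

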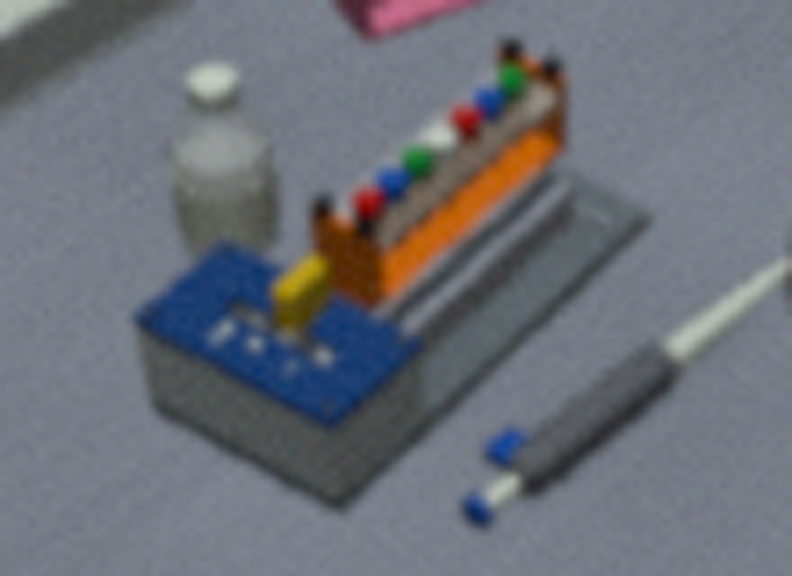

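The crop confirms it: the small orange-ended rack sits in the stand's lane. The housing is on the left (world +y), and the paddle is at crop (110,327), beside the bar mark, so it is parked. Next I'll measure.

Run:
```python
from h import *
t=load('top0');s=load('side0')
def mask(f,lo,hi,box):
    hsv=cv2.cvtColor(f['image'],cv2.COLOR_BGR2HSV);m=cv2.inRange(hsv,lo,hi);z=np.zeros_like(m);x0,y0,x1,y1=box;z[y0:y1,x0:x1]=m[y0:y1,x0:x1];return z
m=mask(t,(105,110,40),(125,255,255),(185,145,216,196))
c=max(cv2.findContours(m,0,2)[0],key=cv2.contourArea)
# fill hull, and map to plane
h=cv2.convexHull(c)[:,0]
P=onplane(t,h,.075)[:,:2]
r=cv2.minAreaRect((P*1000).astype(np.float32));print('cover',r)
bx=cv2.boxPoints(r);print(bx)
y=mask(t,(20,120,100),(35,255,255),(185,145,216,196));v,u=np.nonzero(y)
print('pad top',onplane(t,[[u.mean(),v.mean()]],.123),len(u),onplane(t,[[u.min(),v.mean()],[u.max(),v.mean()]],.123)[:,:2])
y=mask(s,(20,120,80),(35,255,255),(210,190,240,215));v,u=np.nonzero(y);print(u.mean(),v.mean(),len(u))
print('side pad',onplane(s,[[u.mean(),v.mean()]],.112))
# caps
o=mask(t,(5,130,100),(20,255,255),(215,145,285,175));v,u=np.nonzero(o);print('orange',u.min(),u.max(),v.min(),v.max())
# end panel via top: cols
for z in (.05,.074,.081): print(z,onplane(t,[[180+515*110/600,115+238*110/600],[180+500*110/600,115+238*110/600]],z)[:,:2])
# saturated caps: red,green,blue
caps=[(273,250),(308,248),(342,244),(375,241),(407,238),(440,235),(473,232)]
Q=onplane(t,[[180+a*110/600,115+b*110/600] for a,b in caps],.085)[:,:2];print(Q,np.polyfit(Q[:,1],Q[:,0],1))
```

```text
cover ((506.269287109375, 151.83737182617188), (130.4102325439453, 69.70730590820312), 5.587254524230957)
[[437.98056 180.17697]
 [444.76736 110.80084]
 [574.558   123.49777]
 [567.77124 192.8739 ]]
pad top [[0.48671707 0.1483172  0.123     ]] 35 [[0.48644898 0.16433475]
 [0.48694679 0.13466505]]
221.45833333333334 199.77083333333334 48
side pad [[0.48216165 0.14892572 0.112     ]]
orange 224 272 156 165
0.05 [[ 0.55659101 -0.09995987]
 [ 0.55641132 -0.09042564]]
0.074 [[ 0.55250273 -0.0987179 ]
 [ 0.55232585 -0.08933278]]
0.081 [[ 0.55131031 -0.09835566]
 [ 0.55113426 -0.08901403]]
[[ 0.54038592  0.05183766]
 [ 0.54201695  0.03016229]
 [ 0.54489778  0.00913163]
 [ 0.54714552 -0.01129691]
 [ 0.54938764 -0.03111246]
 [ 0.55164676 -0.05155816]
 [ 0.55391211 -0.0720165 ]] [-0.11179676  0.54586063]
```

```bash
cat > go.py <<'E'
import sys,numpy as np
from plant import manip
from scipy.spatial.transform import Rotation as R
Y=np.radians(6.1);O=np.array([.517,.052,0]);RS=R.from_euler('z',Y)
s=manip.state();q=s['tool_rot'];T=R.from_quat([q[1],q[2],q[3],q[0]])
p=np.array(s['tool_pos']);print('t',round(s['time'],2),'stand mm',(RS.inv().apply(p-O)*1000).round(1),'F stand',RS.inv().apply(s['contact_force']).round(1),'w',round(s['gripper_width'],2))
if len(sys.argv)>3:
    g=RS.apply(np.array([float(a) for a in sys.argv[1:4]])/1000)+O
    G=R.from_matrix(np.c_[RS.apply([0,-1,0]),RS.apply([-1,0,0]),[0,0,-1]])
    print('d',(T.inv().apply(g-p)).round(4),'a',(T.inv()*G).as_rotvec().round(4))
E
python3 go.py 25 -210 150; python3 go.py 25 -210 42
```

```text
t 0.1 stand mm [-440.2 -616.1  230.2] F stand [ 0.5 -0.5  0. ] w 1.0
d [-0.3436 -0.513   0.0809] a [-1.000e-04  1.900e-03  1.274e-01]
t 0.1 stand mm [-440.2 -616.1  230.2] F stand [ 0.5 -0.5  0. ] w 1.0
d [-0.3434 -0.513   0.1889] a [-1.000e-04  1.900e-03  1.274e-01]
```

```bash
python3 -m handwheel '[{"dx":-0.04,"dy":-0.06,"az":0.03},{"dx":-0.07,"dy":-0.105,"az":0.06},{"dx":-0.105,"dy":-0.155,"az":0.09},{"dx":-0.14,"dy":-0.205,"az":0.127},{"dx":-0.17,"dy":-0.255,"az":0.127}]' 255
python3 -m handwheel '[{"dx":-0.04,"dy":-0.05},{"dx":-0.07,"dy":-0.1},{"dx":-0.105,"dy":-0.15},{"dx":-0.14,"dy":-0.2},{"dx":-0.17,"dy":-0.25}]'
python3 go.py 25 -210 150
```

```text
t 0.1 stand mm [-440.2 -616.1  230.2] F stand [ 0.5 -0.5  0. ] w 1.0
d [-0.3436 -0.513   0.0809] a [-1.000e-04  1.900e-03  1.274e-01]invalid input at $[0]: expected keys dx, dy, dz, ax, ay, az
invalid input at $[0]: expected keys dx, dy, dz, ax, ay, az
```

```bash
python3 -m handwheel '[{"dx":-0.035,"dy":-0.05,"dz":0,"ax":0,"ay":0,"az":0.03},{"dx":-0.07,"dy":-0.1,"dz":0,"ax":0,"ay":0,"az":0.06},{"dx":-0.105,"dy":-0.15,"dz":0,"ax":0,"ay":0,"az":0.09},{"dx":-0.14,"dy":-0.2,"dz":0,"ax":0,"ay":0,"az":0.127},{"dx":-0.17,"dy":-0.25,"dz":0,"ax":0,"ay":0,"az":0.127}]' 255
python3 go.py 25 -210 150
```

```text
time: 0.72
tool_pos: [0.3494, -0.3828, 0.2309]
tool_rot: [-0.0, 0.744, -0.669, -0.0]
contact_force: [0.6, -0.4, -0.3]
gripper_width: 0.0
t 0.72 stand mm [-212.8 -414.5  230.9] F stand [ 0.6 -0.5 -0.3] w 0.0
d [-0.2045 -0.2378  0.0809] a [ 0.      0.0003 -0.0001]
```

```bash
python3 -m handwheel '[{"dx":-0.04,"dy":-0.047,"dz":0,"ax":0,"ay":0,"az":0},{"dx":-0.08,"dy":-0.094,"dz":0.01,"ax":0,"ay":0,"az":0},{"dx":-0.12,"dy":-0.141,"dz":0.02,"ax":0,"ay":0,"az":0},{"dx":-0.16,"dy":-0.188,"dz":0.04,"ax":0,"ay":0,"az":0},{"dx":-0.2,"dy":-0.235,"dz":0.06,"ax":0,"ay":0,"az":0}]'
python3 go.py 25 -210 44
```

```text
time: 1.35
tool_pos: [0.5588, -0.1623, 0.1721]
tool_rot: [0.0, 0.744, -0.668, 0.0]
contact_force: [0.2, -1.3, 0.8]
gripper_width: -0.003
t 1.35 stand mm [  18.8 -217.6  172.1] F stand [ 0.1 -1.3  0.8] w -0.0
d [-0.0076 -0.0062  0.1281] a [-0.0001 -0.0003  0.0005]
```

```bash
python3 -m handwheel '[{"dx":-0.004,"dy":-0.006,"dz":0.04,"ax":0,"ay":0,"az":0},{"dx":-0.006,"dy":-0.006,"dz":0.085,"ax":0,"ay":0,"az":0},{"dx":-0.006,"dy":-0.006,"dz":0.128,"ax":0,"ay":0,"az":0},{"dx":-0.006,"dy":-0.006,"dz":0.128,"ax":0,"ay":0,"az":0}]'
python3 go.py 25 -200 44
python3 - <<'E'
from plant import manip
import cv2,numpy as np
for n in('side','top'):
    f=manip.grab_frame(n);np.savez(f'pics/{n}1.npz',**f)
    c=f['image'][115:225,180:320] if n=='top' else f['image'][140:250,180:320]
    cv2.imwrite(f'pics/{n}1.png',cv2.resize(c,(763,600),interpolation=cv2.INTER_CUBIC))
E
```

```text
time: 1.85
tool_pos: [0.5594, -0.1558, 0.04]
tool_rot: [0.002, 0.744, -0.668, -0.005]
contact_force: [-0.1, 0.2, -0.6]
gripper_width: -0.002
t 1.85 stand mm [  20.1 -211.1   40. ] F stand [-0.1  0.2 -0.6] w -0.0
d [-0.0111 -0.0049 -0.0039] a [0.0087 0.0048 0.0005]
```

View pics/side1.png

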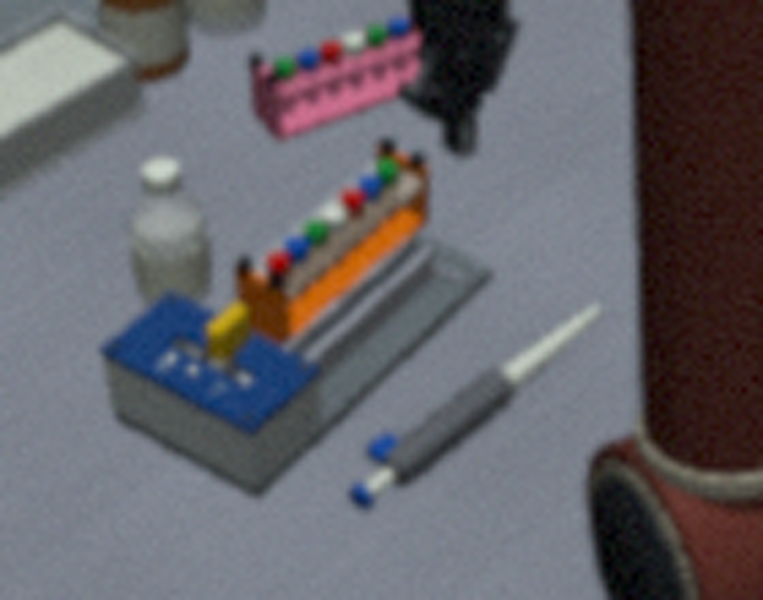

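View pics/top1.png

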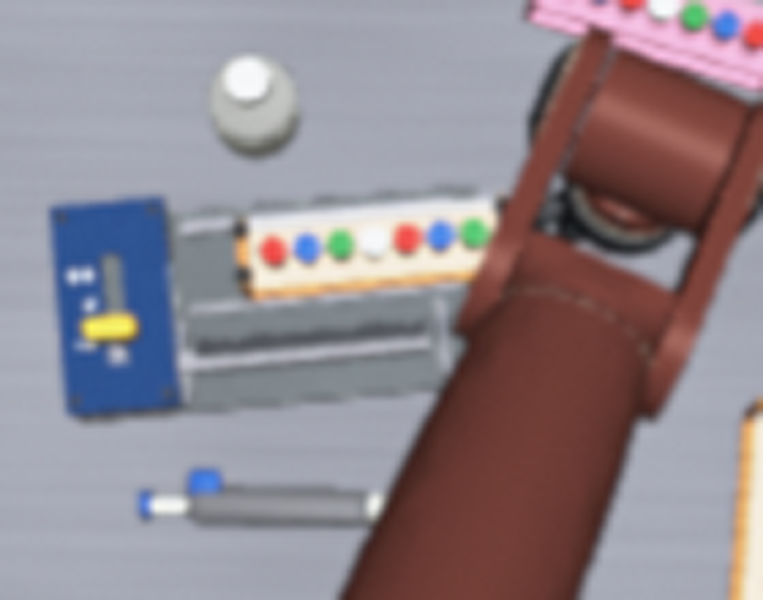

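Side view: the closed fingers at (460,140) are behind the rack's outer end panel at (428,190), with nothing in between. The arm hides the rack end in the top view. I'll approach and push in steps, watching the force.

```bash
python3 -m handwheel '[{"dx":-0.01,"dy":-0.005,"dz":-0.003,"ax":0,"ay":0,"az":0},{"dx":-0.025,"dy":-0.005,"dz":-0.003,"ax":0,"ay":0,"az":0},{"dx":-0.035,"dy":-0.005,"dz":-0.003,"ax":0,"ay":0,"az":0},{"dx":-0.035,"dy":-0.005,"dz":-0.003,"ax":0,"ay":0,"az":0}]'
python3 go.py 25 -160 44
```

```text
time: 2.45
tool_pos: [0.5643, -0.121, 0.048]
tool_rot: [-0.0, 0.744, -0.668, 0.0]
contact_force: [-0.1, -0.1, -0.7]
gripper_width: -0.001
t 2.45 stand mm [  28.6 -177.1   48. ] F stand [-0.1 -0.1 -0.7] w -0.0
d [-0.0171  0.0036  0.004 ] a [-0.0001 -0.0001  0.0019]
```

```bash
python3 -m handwheel '[{"dx":-0.004,"dy":0,"dz":0,"ax":0,"ay":0,"az":0},{"dx":-0.008,"dy":0,"dz":0,"ax":0,"ay":0,"az":0},{"dx":-0.012,"dy":0,"dz":0,"ax":0,"ay":0,"az":0},{"dx":-0.016,"dy":0,"dz":0,"ax":0,"ay":0,"az":0},{"dx":-0.02,"dy":0,"dz":0,"ax":0,"ay":0,"az":0}]'
python3 go.py 25 -130 44
```

```text
time: 3.08
tool_pos: [0.5622, -0.1024, 0.0477]
tool_rot: [0.0, 0.744, -0.668, 0.0]
contact_force: [0.8, -2.4, -0.4]
gripper_width: -0.001
t 3.08 stand mm [  28.6 -158.3   47.7] F stand [ 0.6 -2.4 -0.4] w -0.0
d [-0.0283  0.0036  0.0037] a [ 0.     -0.0008  0.0003]
```

Contact, at about 2.4 N. I'll continue most of the way.

```bash
python3 -m handwheel '[{"dx":-0.006,"dy":0,"dz":0,"ax":0,"ay":0,"az":0},{"dx":-0.012,"dy":0,"dz":0,"ax":0,"ay":0,"az":0},{"dx":-0.018,"dy":0,"dz":0,"ax":0,"ay":0,"az":0},{"dx":-0.024,"dy":0,"dz":0,"ax":0,"ay":0,"az":0},{"dx":-0.028,"dy":0,"dz":0,"ax":0,"ay":0,"az":0}]'
python3 go.py 25 -120 44
```

```text
time: 3.7
tool_pos: [0.5592, -0.0739, 0.0477]
tool_rot: [0.0, 0.744, -0.668, -0.0]
contact_force: [-0.2, -1.1, -1.6]
gripper_width: -0.001
t 3.7 stand mm [  28.5 -129.7   47.7] F stand [-0.3 -1.1 -1.6] w -0.0
d [-0.0097  0.0035  0.0037] a [0.0001 0.0001 0.0006]
```

```bash
python3 -m handwheel '[{"dx":-0.0015,"dy":0,"dz":0,"ax":0,"ay":0,"az":0},{"dx":-0.003,"dy":0,"dz":0,"ax":0,"ay":0,"az":0},{"dx":-0.0045,"dy":0,"dz":0,"ax":0,"ay":0,"az":0},{"dx":-0.006,"dy":0,"dz":0,"ax":0,"ay":0,"az":0}]'
python3 go.py 25 -120 44
```

```text
time: 4.2
tool_pos: [0.5586, -0.0684, 0.0477]
tool_rot: [0.0, 0.744, -0.668, -0.0]
contact_force: [-0.4, -2.5, -1.3]
gripper_width: -0.001
t 4.2 stand mm [  28.5 -124.2   47.7] F stand [-0.7 -2.4 -1.3] w -0.0
d [-0.0042  0.0035  0.0037] a [0.0001 0.     0.0001]
```

```bash
python3 -m handwheel '[{"dx":-0.001,"dy":0,"dz":0,"ax":0,"ay":0,"az":0},{"dx":-0.002,"dy":0,"dz":0,"ax":0,"ay":0,"az":0},{"dx":-0.003,"dy":0,"dz":0,"ax":0,"ay":0,"az":0},{"dx":-0.004,"dy":0,"dz":0,"ax":0,"ay":0,"az":0}]'
python3 go.py 25 -120 44
```

```text
time: 4.7
tool_pos: [0.5582, -0.0644, 0.0478]
tool_rot: [0.0, 0.744, -0.668, 0.0]
contact_force: [0.2, -1.3, -1.0]
gripper_width: 0.004
t 4.7 stand mm [  28.6 -120.1   47.8] F stand [ 0.1 -1.3 -1. ] w 0.0
d [-0.0001  0.0036  0.0038] a [ 0.     -0.      0.0003]
```

Run:
```python
from plant import manip
import cv2,numpy as np
for n in('side','top'):
    f=manip.grab_frame(n);np.savez(f'pics/{n}2.npz',**f)
    c=f['image'][115:225,180:320] if n=='top' else f['image'][140:250,180:320]
    cv2.imwrite(f'pics/{n}2.png',cv2.resize(c,(763,600),interpolation=cv2.INTER_CUBIC))
```

```text
(no output)
```

View pics/top2.png

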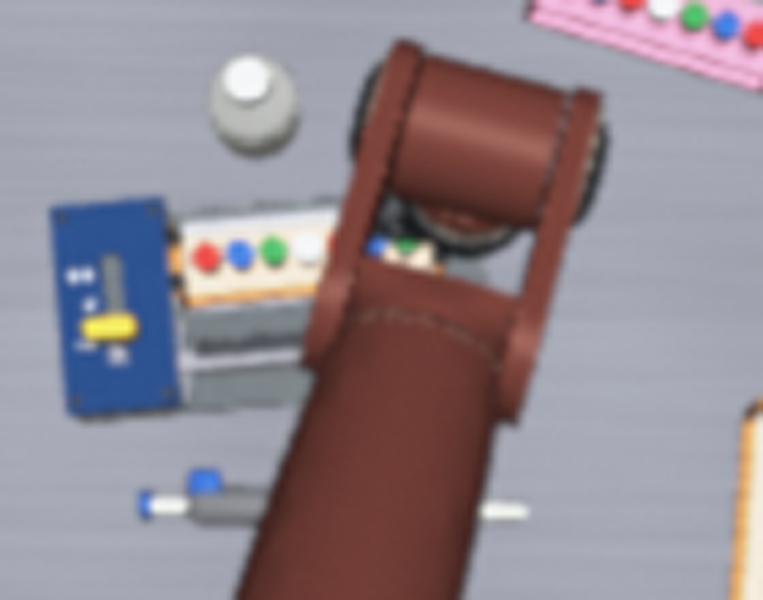

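View pics/side2.png

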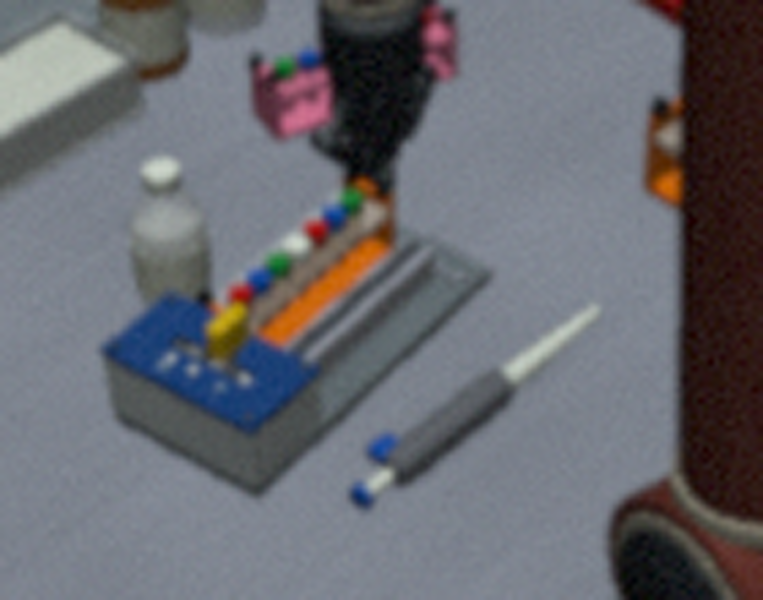

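The rack is nearly home: its inner panel in the top view, at (175,260), is almost at the housing edge. I'll keep pushing until the force rises.

```bash
python3 -m handwheel '[{"dx":-0.001,"dy":0,"dz":0,"ax":0,"ay":0,"az":0},{"dx":-0.002,"dy":0,"dz":0,"ax":0,"ay":0,"az":0},{"dx":-0.003,"dy":0,"dz":0,"ax":0,"ay":0,"az":0}]'
python3 go.py 25 -120 44
```

```text
time: 5.18
tool_pos: [0.558, -0.0624, 0.0479]
tool_rot: [0.001, 0.744, -0.668, 0.001]
contact_force: [-0.7, -7.7, -2.0]
gripper_width: -0.0
t 5.17 stand mm [  28.6 -118.1   47.9] F stand [-1.5 -7.5 -2. ] w -0.0
d [0.0019 0.0036 0.0039] a [-0.0001 -0.0023  0.0008]
```

```bash
python3 -m handwheel '[{"dx":-0.001,"dy":0,"dz":0,"ax":0,"ay":0,"az":0},{"dx":-0.002,"dy":0,"dz":0,"ax":0,"ay":0,"az":0}]'
python3 go.py 25 -120 44
```

```text
time: 5.42
tool_pos: [0.5582, -0.0623, 0.0482]
tool_rot: [0.002, 0.744, -0.668, 0.003]
contact_force: [0.7, -13.7, -1.2]
gripper_width: 0.0
t 5.42 stand mm [  28.8 -118.    48.2] F stand [ -0.8 -13.7  -1.2] w 0.0
d [0.0019 0.0038 0.0042] a [-0.0007 -0.0063  0.001 ]
```

Force rose to 13.7 N with no motion, at TCP y = -118 mm. That matches the home position. I'll back off, rise and check.

```bash
python3 -m handwheel '[{"dx":0.005,"dy":0,"dz":0,"ax":0,"ay":0,"az":0},{"dx":0.03,"dy":0,"dz":0,"ax":0,"ay":0,"az":0},{"dx":0.04,"dy":0,"dz":-0.04,"ax":0,"ay":0,"az":0},{"dx":0.04,"dy":0,"dz":-0.1,"ax":0,"ay":0,"az":0},{"dx":0.04,"dy":0.03,"dz":-0.15,"ax":0,"ay":0,"az":0}]'
python3 go.py -80 100 150
```

```text
time: 6.05
tool_pos: [0.5331, -0.1022, 0.2006]
tool_rot: [-0.001, 0.744, -0.668, 0.001]
contact_force: [-0.2, -0.0, 1.0]
gripper_width: -0.001
t 6.05 stand mm [  -0.4 -155.   200.6] F stand [-0.2 -0.   1. ] w -0.0
d [-0.2551  0.0794  0.0506] a [-0.0024  0.0006  0.0011]
```

```bash
python3 -m handwheel '[{"dx":-0.05,"dy":0.016,"dz":0,"ax":0,"ay":0,"az":0},{"dx":-0.1,"dy":0.032,"dz":0,"ax":0,"ay":0,"az":0},{"dx":-0.15,"dy":0.048,"dz":0,"ax":0,"ay":0,"az":0},{"dx":-0.2,"dy":0.064,"dz":0,"ax":0,"ay":0,"az":0},{"dx":-0.255,"dy":0.08,"dz":0,"ax":0,"ay":0,"az":0}]'
python3 go.py -80 100 99
python3 - <<'E'
from plant import manip
import cv2,numpy as np
for n in('side','top'):
    f=manip.grab_frame(n);np.savez(f'pics/{n}3.npz',**f)
    c=f['image'][115:225,180:320] if n=='top' else f['image'][140:250,180:320]
    cv2.imwrite(f'pics/{n}3.png',cv2.resize(c,(763,600),interpolation=cv2.INTER_CUBIC))
E
```

```text
time: 6.68
tool_pos: [0.4243, 0.1444, 0.198]
tool_rot: [-0.001, 0.744, -0.669, -0.0]
contact_force: [0.4, -0.2, 0.2]
gripper_width: 0.001
t 6.67 stand mm [-82.4 101.7 198. ] F stand [ 0.3 -0.3  0.2] w 0.0
d [ 0.0018 -0.0023  0.099 ] a [-0.0005  0.0016 -0.0002]
```

View pics/top3.png

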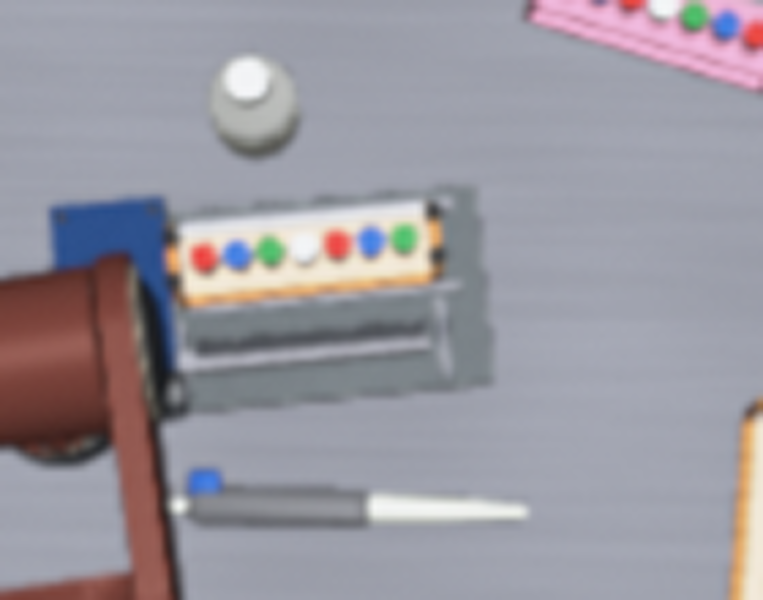

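View pics/side3.png

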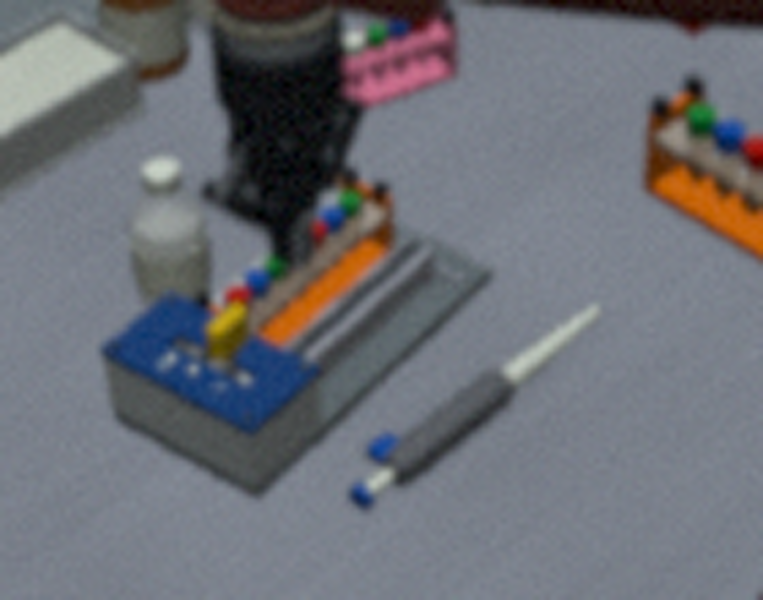

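```bash
python3 go.py -80 100 99
python3 - <<'E'
from h import *
s=load('side3');t=load('top3')
for n,f in(('s',s),('t',t)):
    o=[180,115 if n=='t' else 140]
    print(n,(proj(f,[[.4243,.1444,.198],[.4824,.1489,.123]])-o)*5.45)
caps=[(204,257),(404,238)]
Q=onplane(t,[[180+a/5.45,115+b/5.45] for a,b in caps],.085)[:,:2];print(Q)
E
```

```text
t 6.78 stand mm [-83.2 104.2 197.8] F stand [ 1.  -0.5  0.5] w 0.0
d [ 0.0045 -0.0033  0.0988] a [0.0005 0.0029 0.0075]
s [[285.52154158 261.67079373]
 [224.4086367  313.07364922]]
t [[ 97.27685175 416.11875029]
 [107.04929013 331.90010242]]
[[ 0.53513476  0.09442343]
 [ 0.54923298 -0.02946254]]
```

The rack is home: the inner panel in the top view, at (168,260), sits flush against the cover edge, and the cap centres put the rack origin at stand y ≈ -22 ± 2 mm against -20 nominal. The hard stop agrees. Now down beside the paddle, on its -x side.

```bash
python3 -m handwheel '[{"dx":0.003,"dy":0,"dz":0.03,"ax":0,"ay":0,"az":0},{"dx":0.003,"dy":0,"dz":0.065,"ax":0,"ay":0,"az":0},{"dx":0.003,"dy":0,"dz":0.097,"ax":0,"ay":0,"az":0},{"dx":0.003,"dy":0,"dz":0.097,"ax":0,"ay":0,"az":0},{"dx":0.003,"dy":0,"dz":0.097,"ax":0,"ay":0,"az":0}]'
python3 go.py -50 100 98
```

```text
time: 7.4
tool_pos: [0.4266, 0.1394, 0.1021]
tool_rot: [-0.001, 0.744, -0.669, 0.0]
contact_force: [0.5, 0.8, 0.6]
gripper_width: -0.0
t 7.4 stand mm [-80.6  96.6 102.1] F stand [0.6 0.7 0.6] w -0.0
d [-0.0034 -0.0305  0.0042] a [-0.0016  0.0003 -0.0001]
```

```bash
python3 -m handwheel '[{"dx":-0.003,"dy":-0.01,"dz":0.004,"ax":0,"ay":0,"az":0},{"dx":-0.003,"dy":-0.02,"dz":0.004,"ax":0,"ay":0,"az":0},{"dx":-0.003,"dy":-0.03,"dz":0.004,"ax":0,"ay":0,"az":0},{"dx":-0.003,"dy":-0.03,"dz":0.004,"ax":0,"ay":0,"az":0}]'
python3 go.py -30 100 98
python3 - <<'E'
from plant import manip
import cv2,numpy as np
f=manip.grab_frame('side')
cv2.imwrite('pics/side4.png',cv2.resize(f['image'][140:250,180:320],(763,600),interpolation=cv2.INTER_CUBIC))
E
```

```text
time: 7.9
tool_pos: [0.4562, 0.1458, 0.0972]
tool_rot: [-0.0, 0.744, -0.668, 0.0]
contact_force: [-0.3, 0.6, -0.3]
gripper_width: -0.001
t 7.9 stand mm [-50.5  99.8  97.2] F stand [-0.2  0.7 -0.3] w -0.0
d [-0.0002 -0.0205 -0.0008] a [-0.0004  0.      0.0002]
```

View pics/side4.png

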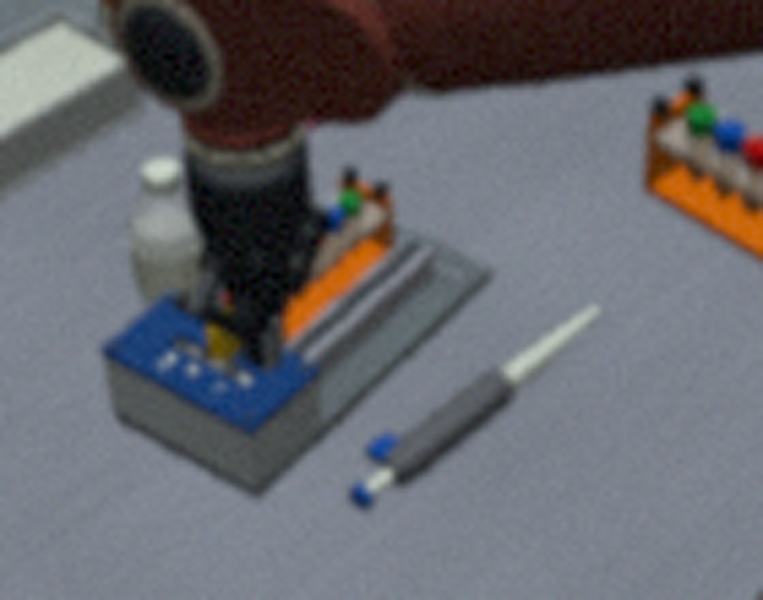

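The fingertips at (265,345) sit just beside the paddle at (222,340), on its -x side. Pushing along stand +x (tool -y).

```bash
python3 -m handwheel '[{"dx":0,"dy":-0.004,"dz":0,"ax":0,"ay":0,"az":0},{"dx":0,"dy":-0.008,"dz":0,"ax":0,"ay":0,"az":0},{"dx":0,"dy":-0.012,"dz":0,"ax":0,"ay":0,"az":0},{"dx":0,"dy":-0.016,"dz":0,"ax":0,"ay":0,"az":0},{"dx":0,"dy":-0.02,"dz":0,"ax":0,"ay":0,"az":0}]'
python3 go.py 0 100 98
```

```text
time: 8.57
tool_pos: [0.4733, 0.1477, 0.0967]
tool_rot: [0.002, 0.744, -0.668, -0.002]
contact_force: [-8.4, -1.0, 6.3]
gripper_width: -0.001
t 8.57 stand mm [-33.3  99.8  96.7] F stand [-8.5 -0.1  6.3] w -0.0
d [-0.0002 -0.0333 -0.0015] a [ 0.0061 -0.0002  0.0006]
```

```bash
python3 -m handwheel '[{"dx":0,"dy":-0.004,"dz":0,"ax":0,"ay":0,"az":0},{"dx":0,"dy":-0.008,"dz":0,"ax":0,"ay":0,"az":0},{"dx":0,"dy":-0.012,"dz":0,"ax":0,"ay":0,"az":0},{"dx":0,"dy":-0.016,"dz":0,"ax":0,"ay":0,"az":0}]'
python3 go.py 0 100 98
```

```text
time: 9.07
tool_pos: [0.491, 0.1497, 0.0967]
tool_rot: [0.0, 0.744, -0.668, -0.0]
contact_force: [-7.5, -0.7, 3.0]
gripper_width: -0.001
t 9.07 stand mm [-15.4  99.9  96.7] F stand [-7.5  0.1  3. ] w -0.0
d [-0.0001 -0.0154 -0.0013] a [0.0008 0.0003 0.0004]
```

```bash
python3 -m handwheel '[{"dx":0,"dy":-0.003,"dz":0,"ax":0,"ay":0,"az":0},{"dx":0,"dy":-0.006,"dz":0,"ax":0,"ay":0,"az":0},{"dx":0,"dy":-0.009,"dz":0,"ax":0,"ay":0,"az":0},{"dx":0,"dy":-0.012,"dz":0,"ax":0,"ay":0,"az":0}]'
python3 go.py 2 100 98
```

```text
time: 9.57
tool_pos: [0.5031, 0.151, 0.0967]
tool_rot: [-0.0, 0.744, -0.668, -0.0]
contact_force: [-2.4, 1.5, 0.9]
gripper_width: 0.0
t 9.57 stand mm [ -3.3 100.   96.7] F stand [-2.2  1.8  0.9] w 0.0
d [-0.     -0.0053 -0.0013] a [-0.0001  0.0003  0.0004]
```

```bash
python3 -m handwheel '[{"dx":0,"dy":-0.002,"dz":0,"ax":0,"ay":0,"az":0},{"dx":0,"dy":-0.004,"dz":0,"ax":0,"ay":0,"az":0}]'
python3 go.py 2 100 98
```

```text
time: 9.82
tool_pos: [0.507, 0.1512, 0.0967]
tool_rot: [0.0, 0.744, -0.668, -0.0]
contact_force: [-6.0, 0.0, 3.0]
gripper_width: 0.0
t 9.82 stand mm [ 0.6 99.7 96.7] F stand [-6.   0.7  3. ] w 0.0
d [-0.0003 -0.0014 -0.0013] a [ 0.0004 -0.0001  0.0003]
```

```bash
python3 -m handwheel '[{"dx":0,"dy":-0.001,"dz":0,"ax":0,"ay":0,"az":0},{"dx":0,"dy":-0.002,"dz":0,"ax":0,"ay":0,"az":0}]'
python3 go.py 2 100 98
```

```text
time: 10.07
tool_pos: [0.507, 0.1513, 0.0967]
tool_rot: [0.002, 0.744, -0.668, -0.002]
contact_force: [-11.7, -1.8, 7.5]
gripper_width: -0.0
t 10.07 stand mm [ 0.6 99.8 96.7] F stand [-11.8  -0.5   7.5] w -0.0
d [-0.0002 -0.0014 -0.0013] a [ 0.0058 -0.0003  0.0005]
```

```bash
python3 -m handwheel '[{"dx":0,"dy":-0.001,"dz":0,"ax":0,"ay":0,"az":0},{"dx":0,"dy":-0.001,"dz":0,"ax":0,"ay":0,"az":0}]'
python3 go.py 2 100 98
```

```text
time: 10.32
tool_pos: [0.507, 0.1512, 0.0967]
tool_rot: [0.003, 0.744, -0.668, -0.003]
contact_force: [-13.7, -2.1, 9.8]
gripper_width: -0.001
t 10.32 stand mm [ 0.6 99.8 96.7] F stand [-13.8  -0.6   9.8] w -0.0
d [-0.0002 -0.0014 -0.0013] a [ 0.0085 -0.0005  0.0006]
```

Hard end: no motion at 13.8 N. Back off along -x, rise and clear away.

```bash
python3 -m handwheel '[{"dx":0,"dy":0.006,"dz":0,"ax":0,"ay":0,"az":0},{"dx":0,"dy":0.03,"dz":0,"ax":0,"ay":0,"az":0},{"dx":0,"dy":0.04,"dz":-0.04,"ax":0,"ay":0,"az":0},{"dx":0,"dy":0.05,"dz":-0.09,"ax":0,"ay":0,"az":0},{"dx":0,"dy":0.06,"dz":-0.14,"ax":0,"ay":0,"az":0}]'
python3 -m handwheel '[{"dx":0.05,"dy":0.02,"dz":-0.03,"ax":0,"ay":0,"az":0},{"dx":0.1,"dy":0.03,"dz":-0.05,"ax":0,"ay":0,"az":0},{"dx":0.15,"dy":0.03,"dz":-0.05,"ax":0,"ay":0,"az":0},{"dx":0.2,"dy":0.03,"dz":-0.05,"ax":0,"ay":0,"az":0},{"dx":0.26,"dy":0.03,"dz":-0.05,"ax":0,"ay":0,"az":0}]'
python3 -m handwheel '[{"dx":0.06,"dy":0,"dz":0,"ax":0,"ay":0,"az":0},{"dx":0.12,"dy":0,"dz":0,"ax":0,"ay":0,"az":0},{"dx":0.12,"dy":0,"dz":0,"ax":0,"ay":0,"az":0},{"dx":0.12,"dy":0,"dz":0,"ax":0,"ay":0,"az":0}]'
python3 - <<'E'
from plant import manip
import cv2,numpy as np
for n in('side','top'):
    f=manip.grab_frame(n);np.savez(f'pics/{n}5.npz',**f)
    c=f['image'][115:225,180:320] if n=='top' else f['image'][140:250,180:320]
    cv2.imwrite(f'pics/{n}5.png',cv2.resize(c,(763,600),interpolation=cv2.INTER_CUBIC))
from h import *
f=load('top5');m=cv2.inRange(cv2.cvtColor(f['image'],cv2.COLOR_BGR2HSV),(20,120,100),(35,255,255))[145:196,185:216];v,u=np.nonzero(m)
print('pad top',onplane(f,[[u.mean()+185,v.mean()+145]],.123),len(u))
E
```

```text
time: 10.95
tool_pos: [0.4502, 0.145, 0.2383]
tool_rot: [-0.001, 0.744, -0.668, 0.001]
contact_force: [0.8, 0.3, -0.1]
gripper_width: -0.002
time: 11.58
tool_pos: [0.4485, -0.1184, 0.2875]
tool_rot: [-0.001, 0.744, -0.668, 0.002]
contact_force: [-0.0, -0.4, 0.6]
gripper_width: -0.002
time: 12.08
tool_pos: [0.461, -0.236, 0.2867]
tool_rot: [-0.0, 0.744, -0.669, 0.0]
contact_force: [0.3, 0.3, -0.8]
gripper_width: -0.004
pad top [[0.52559839 0.1522162  0.123     ]] 37
```

View pics/top5.png

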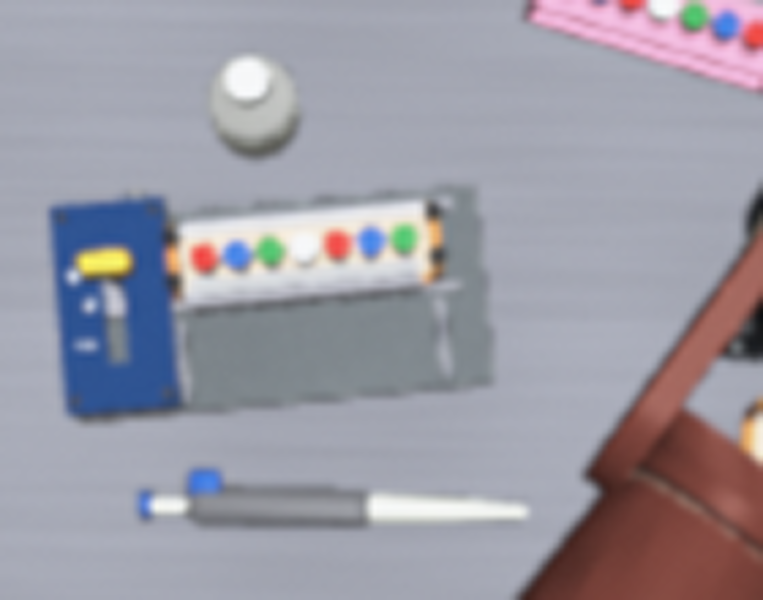

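View pics/side5.png

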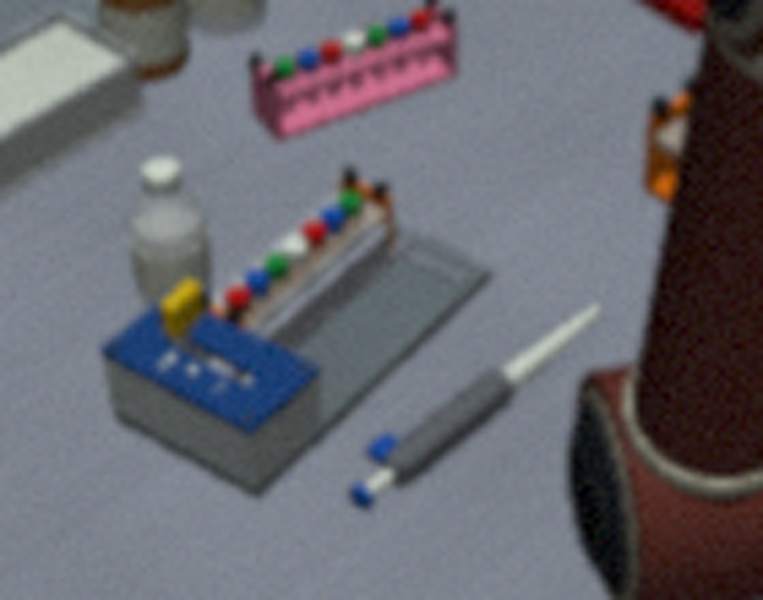

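The final pictures agree. The paddle (top view (103,262)) is beside the two-dot mark at world x 0.5256, where the second stop predicts about 0.526. It started about 4 mm into its park range, which accounts for the 39 mm of travel. The rack caps are unchanged at (204,257) to (404,238), the magnet bar lies against the rack, and the bottle and pipette have not moved.

Run:
```python
from plant import manip
print(manip.job_done()); print(manip.state()['time'])
```

```text
the job is handed in; nothing more can be done
None
the job is handed in; nothing more can be done
```

I pushed the rack home with closed fingertips, slid the lever to its second stop, drew the arm clear and handed the job in at about 12 s. No verdict was reported.

- **Rack:** it hit a hard stop, with force rising to 13.7 N and no movement. The cap centres put its origin at stand y ≈ -22 mm against -20 nominal, about ±2 mm. That alone does not prove the 3.5 mm limit, but the hard stop and the panel flush with the housing support it. The caps were in the same place after the lever push.
- **Lever:** it went past the first detent to a hard end, with 13.8 N and no movement. The paddle's measured travel was only 39 mm, which disagrees with the nominal 44 mm. It appears to have started about 4 mm into its park range. Its final position matches the second stop within about 1 mm.
- **Bystanders:** the wash bottle and pipette looked unmoved in the last pictures. I did not re-measure the other bystanders; the fingers never went near them.

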